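# Load the curing box and shut it

## Robot

A 6-joint arm with a two-finger parallel gripper is mounted at the origin on the work surface. World frame = base frame: x ahead of the robot, y to its left, z up, the work surface at z = 0. Lengths are in m, angles in rad, forces in N, time in s.
With the tool pointing down it reaches from about 0.25 to 0.775 m from the base axis. Payload 4 kg.
Tool frame: the origin (TCP) lies midway between the tips of the shut fingers; the grasp point (between the pads) lies 19 mm behind it; z points along the fingers, x is the direction in which the jaws open and shut, and the axes are right-handed (so a half turn about z gives the same grasp; the last joint's range is limited). The gripper opens to 94 mm and grips with 3 to 60 N. Pads are 16 mm wide; open, the fingers measure 119 mm over their backs; the gripper's body (75 mm by 177 mm) begins 78 mm behind the grasp point.
Start: joints at [1.199, 0.087, 1.371, -0, 1.684, -0.103], TCP at [0.146, 0.53, 0.174] pointing down, gripper open.
Joint ranges: [-3.1, 3.1], [-0.76, 2.03], [0.27, 2.55], [-1.08, 4.22], [0.17, 2.65], [-2.57, 2.57]. Speed limits (rad/s): [2.79, 2.79, 3.14, 3.14, 3.14, 3.14].

## Interface

Orientations are given as [roll, pitch, yaw] about the fixed x, y, z axes, in that order (R = Rz(yaw) Ry(pitch) Rx(roll)).
In Python, from bench import robot gives the robot as it stands.
- The arm moves only by the shell command python3 -m handwheel 'ROWS'. ROWS is a JSON object of lists of equal length, an entry for each row: "delta_pos": the shift along the tool's x, y, z in mm, a list of three; "rotation": the turn, a rotation vector about the tool's x, y, z in rad, a list of three; "claw": the closure, from -1 (fully open) to 1 (shut). In form: {"delta_pos": [[tx, ty, tz], ...], "rotation": [[wx, wy, wz], ...], "claw": [claw, ...]}. A call has exactly 8 rows; each row shifts and turns the commanded pose from where the row before left it, along the tool's axes as they then stand; what a row does not reach is not made up. A row lasts 1/8 s, in which the tool goes at most 62.5 mm and 10.7 degrees, less where a joint would pass 70% of its speed; a pose out of reach is approached as far as the arm can. A call with a gripper value outside its range is refused whole. The fingers move at their own pace and stop on an object; the grip force is fixed at half the most. Time passes only in rows, so rows that do not move let the fingers close, or fill a call up. It gives the time, the measured TCP pose, the force and the opening at its end, in the units of the state.
- robot.get_obs(): the state, without advancing time (a new reading comes with each control period).
- robot.snapshot(name): name is "scene" or "top"; returns a dict with "color" (384x512x3 uint8, red, green, blue), "intrinsics" (3x3 intrinsics, pixels), "eye" and "rotation" of the camera in the world. Camera axes: x right, y down, z forward; pixel columns grow to the right and rows downward; lengths in m; the calibration is good to about 2 mm. A picture is of the moment at which its call begins. There is no depth.
- robot.close_job(): hands the job in, once; it reports no verdict.
The state is a dict: "time": time; "joint_positions": joint angles; "qvel": joint speeds; "joint_torque": joint torques, N m; "tool_pos": TCP position; "ee_rot": TCP orientation; "wrist_force": force on the tool from outside, world axes, zero at the start; "wrist_torque": the same for the moment, N m; "width": finger opening in m.
Only numpy, scipy, OpenCV 4.12 (cv2) and the standard library are available. Lean on these libraries where they do the work, as an engineer would, in place of code of your own. Each camera call takes 0.05 s, during which the arm holds its last target.

## Task

A plaster dental cast stands on the pulled-out tray drawer of the curing box. With your fingertips push the tray fully home so that it carries the cast inside, then push the raised lid down until it is fully shut, slamming neither. Pick nothing up: do not touch the cast, which must stay standing on the tray, and leave the things beside the box where they are.

Things in the scene. Friction and masses are not known exactly. Their poses are not given: they have to be found in the camera images.
- curing_box: White bench-top casing, fixed to the bench, 180 mm deep (x) x 200 mm wide (y) x 100 mm high without its lid, open on top, walls 12 mm. Its front (towards the robot, its own -x) has an opening 176 mm wide from the bottom up to 75 mm; above that a front rail reaches up to 100 mm. Origin: centre of its underside, on the work surface; x points from its front to its back, z up. It may stand turned by up to about 0.35 rad.
- tray (a joint): Travel of the tray drawer in m: 0 = fully home (front panel lies against the casing's front), up to 0.09 = pulled out towards the casing's -x. Starts 0.05 to 0.08 out. It runs on a slide with about 1.5 N friction and stays where it is left. The dark steel tray floor is 155 mm long, 150 mm wide, its top 18 mm above the work surface, with 12 mm high rims at the sides.
- tray_front (a point): Centre of the outer face of the tray's flat white front panel; the panel is 180 mm wide, 58 mm high (from 12 to 70 mm above the work surface) and 12 mm thick, without a handle. The point lies 41 mm above the work surface; it is at x = -102 mm in the casing's frame when the tray is home.
- lid (a joint): Opening angle of the lid in rad: 0 = fully shut (level, lying on the casing), growing as its front edge rises; limit 1.35. Starts 0.8 to 1.1. The hinge has friction (0.35 N m): the lid stays where it is left, does not fall, and takes about 2 to 4 N at its front part to push down.
- lid_hinge (a point): Middle of the lid's hinge line, at the top of the casing's back: 90 mm behind the casing's centre, 100 mm up. The hinge line runs along the casing's y.
- lid_edge (a point): Middle of the front edge of the lid's outer (upper) face. The lid is a flat plate 180 mm from hinge to front edge, 200 mm wide, 12 mm thick (the hinge line lies in its inner face), white with an amber window flush in it (0.5 to 1 mm proud, only a look), and a 50 mm wide grey thumb tab sticking out 13 mm beyond its front edge. When shut its outer face is 112 mm above the work surface.
- cast: Plaster dental cast on the tray: block 40 x 42 x 18 mm with a horseshoe of teeth on top, 27 mm high in all, 0.08 kg, loose. Origin: centre of its underside, z up. It stands about 95 mm in front of the casing's centre at the start.
- spare_cast: A second cast of the same shape standing on the bench beside the box, to be left alone. Origin: centre of its underside.
- bowl: Grey mixing bowl, 96 mm across the rim, 55 mm high, beside the box, to be left alone. Origin: centre of its underside.
- jar: Jar with white screw cap, 56 mm across, 85 mm high, beside the box, to be left alone. Origin: centre of its underside.
Mind the look-alikes: they are no part of the job. Leave any brown or orange look-alike of the cast alone.

How it is judged:
On the way, in this order (a step that is already met when the one before it is completed fails the run):
1. the tray is pushed fully home while the lid is still up (value of joint tray below 0.004 m and value of joint lid above 0.4 rad), for 0.2 s.
2. the lid is pushed fully shut (value of joint lid below 0.035 rad), for 0.2 s.
At the end, for the whole second after the job is handed in: Tray within 4 mm of fully home, lid within 0.035 rad of shut, the cast inside the casing, at rest, standing on the tray (tilt under 0.15 rad, underside 12 to 25 mm above the work surface), the spare cast, bowl and jar within 15 mm of where they were (value of joint tray below 0.004 m and value of joint lid below 0.035 rad and angle between cast's own z axis and vertical below 0.15 rad and x of cast in the frame of curing_box between -0.075 and 0.05 m and y of cast in the frame of curing_box between -0.06 and 0.06 m and z of cast in the frame of curing_box between 0.012 and 0.025 m and linear speed of cast below 0.02 m/s and distance of each of spare_cast, bowl, jar from where it was at the start of the episode below 0.015 m); the robot touches nothing.
It fails at once if the cast is touched by the robot (contact force between any of the fingers, the arm and cast above 0.5 N).
It fails at once if the cast is lifted off the tray or tipped over (height (world z) of cast above 0.035 m or angle between cast's own z axis and vertical above 0.5 rad).
It fails at once if the tray (faster than 0.5 m/s) or the lid (faster than 4 rad/s) is slammed (velocity of joint tray below -0.5 m/s or velocity of joint lid below -4 rad/s).
It fails at once if a thing beside the box is shifted or lifted by more than 20 mm (distance of any of spare_cast, bowl, jar from where it was at the start of the episode above 0.02 m).
It fails at once if a thing beside the box is tipped (angle between any of spare_cast, bowl, jar's own z axis and vertical above 0.4 rad).
It also fails if it takes over 51 s, if anything falls off the work surface, if the arm or the gripper's body presses on something with over 40 N, if the wrist force passes 120 N, or if a joint passes its speed limit or range.

## Working session

There is one attempt and no reset: what is moved stays moved. The work goes in short steps, Python scripts to look and compute and a shell command to move; the robot and the scene stay as the last step left them, time stands still between calls to the robot, and variables do not carry over. Pictures are saved under pics/ and viewed, and the job is handed in when it is done.

```bash
mkdir -p pics; ls
python3 - <<'E'
from bench import robot
import cv2,pickle
o=robot.get_obs();print(o)
for n in("scene","top"):
    s=robot.snapshot(n);pickle.dump(s,open(f"pics/{n}0.pkl","wb"));cv2.imwrite(f"pics/{n}0.png",s["color"][:,:,::-1])
    print(n,s["intrinsics"],s["eye"],s["rotation"])
E
```

```text
pics
{'time': 0.0, 'joint_positions': array([ 1.19889087e+00,  8.79380534e-02,  1.37224238e+00, -1.29609977e-05,
        1.68355924e+00, -1.03122929e-01]), 'qvel': array([ 8.68814328e-04, -2.86618292e-04,  3.60340913e-04,  9.30035784e-05,
        9.08390636e-04, -3.93917040e-04]), 'joint_torque': array([-1.53064870e-03, -3.40165186e+01, -3.02430439e+01,  7.16718799e-02,
        3.27499607e-02, -1.62267697e-04]), 'tool_pos': array([0.14585796, 0.52968166, 0.17271951]), 'ee_rot': array([-3.14138445e+00,  2.13694111e-03,  1.30201258e+00]), 'wrist_force': array([-0.26583748,  0.76697285, -0.17200484]), 'wrist_torque': array([ 0.04651121, -0.02856831,  0.01552056]), 'width': 0.09411762134322693}
scene [[442.06967073   0.         246.89243458]
 [  0.         442.06967073 195.18822946]
 [  0.           0.           1.        ]] [0.82434471 0.51927514 1.08805707] [-2.65621617  0.01110712  2.63920067]
top [[411.58556441   0.         252.3092362 ]
 [  0.         411.58556441 191.31516376]
 [  0.           0.           1.        ]] [0.42493385 0.05084902 0.97781604] [-2.96747181 -0.01702455 -1.55524996]
```

View pics/scene0.png

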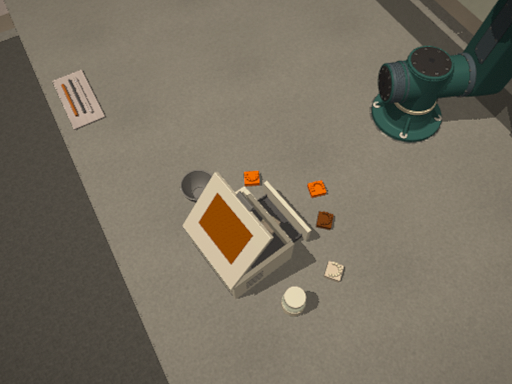

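View pics/top0.png

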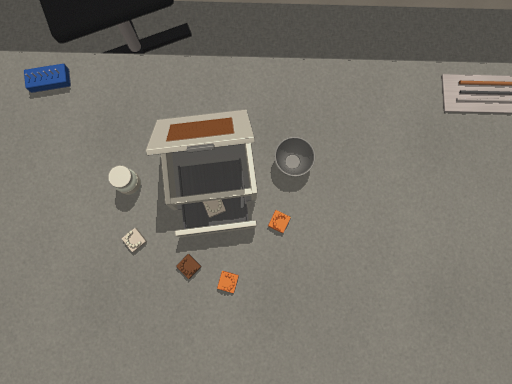

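```bash
cat > h.py <<'E'
import numpy as np,cv2,pickle
from scipy.spatial.transform import Rotation as R
def cam(s):
    return np.array(s["intrinsics"]),np.array(s["eye"]),R.from_euler('xyz',s["rotation"]).as_matrix()
def ray(s,u,v):
    K,e,Rm=cam(s); d=Rm@np.linalg.solve(K,[u,v,1.]); return e,d/np.linalg.norm(d)
def onz(s,u,v,z):
    e,d=ray(s,u,v); return e+d*(z-e[2])/d[2]
def proj(s,P):
    K,e,Rm=cam(s); q=(np.atleast_2d(P)-e)@Rm@K.T; return q[:,:2]/q[:,2:]
def tri(s1,p1,s2,p2):
    e1,d1=ray(s1,*p1);e2,d2=ray(s2,*p2)
    t=np.linalg.lstsq(np.c_[d1,-d2],e2-e1,rcond=None)[0]
    a=e1+t[0]*d1;b=e2+t[1]*d2;return (a+b)/2,np.linalg.norm(a-b)
def crop(s,x0,y0,x1,y1,k,name):
    cv2.imwrite(name,cv2.resize(s["color"][y0:y1,x0:x1,::-1],None,fx=k,fy=k,interpolation=cv2.INTER_CUBIC))
E
python3 - <<'E'
from h import *
a=pickle.load(open('pics/top0.pkl','rb'));b=pickle.load(open('pics/scene0.pkl','rb'))
crop(a,100,100,320,300,3.6363,'pics/t0c.png') if 0 else crop(a,120,100,310,250,4,'pics/t0c.png')
crop(b,170,160,360,310,4,'pics/s0c.png')
E
```

```text
(no output)
```

View pics/t0c.png

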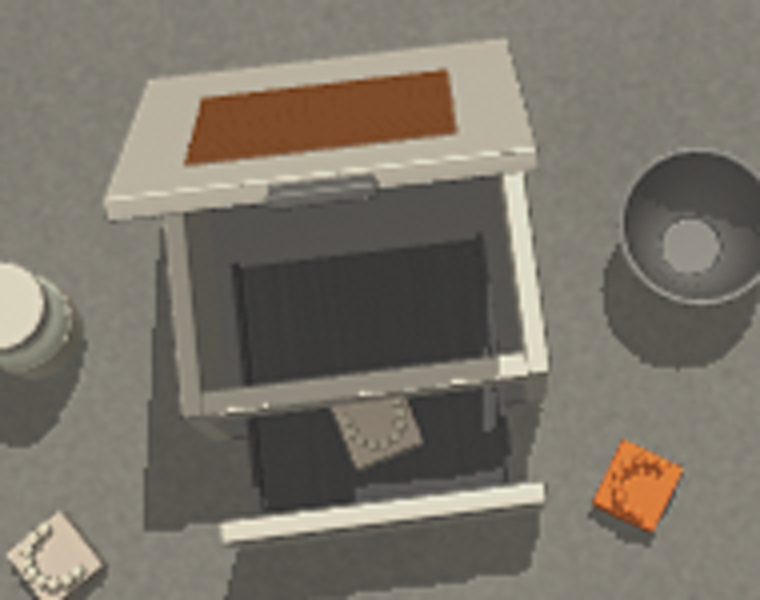

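View pics/s0c.png

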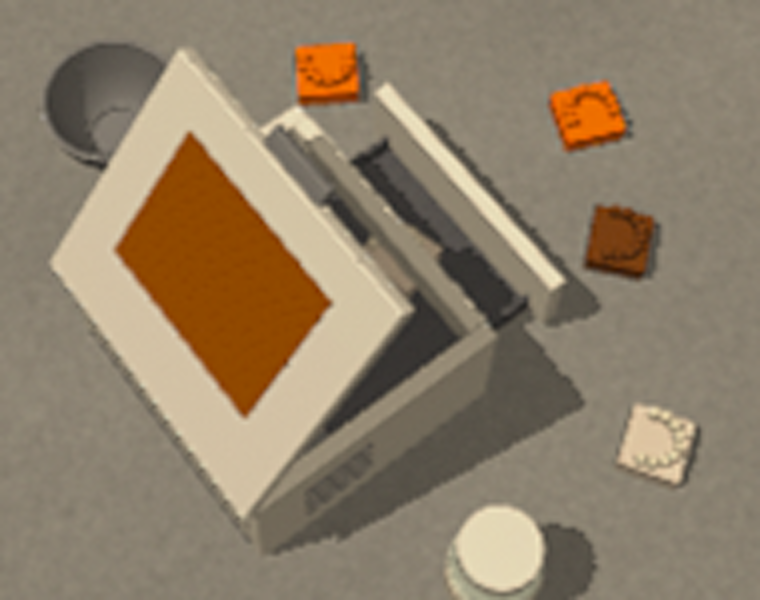

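Run:
```python
from h import *
np.set_printoptions(precision=4,suppress=True)
a=pickle.load(open('pics/top0.pkl','rb'));b=pickle.load(open('pics/scene0.pkl','rb'))
T=lambda u,v:((u+.5)/4-.5+120,(v+.5)/4-.5+100)
S=lambda u,v:((u+.5)/4-.5+170,(v+.5)/4-.5+160)
pl=onz(a,*T(222,535),.07);pr=onz(a,*T(544,494),.07)
print('panel mid-top L R',pl,pr,np.linalg.norm(pl-pr))
rl=onz(a,*T(185,418),.1);rr=onz(a,*T(547,373),.1)
print('rail front',rl,rr,np.linalg.norm(rl-rr))
print('panel scene',onz(b,*S(383,90),.07),onz(b,*S(557,285),.07))
d=(rl-rr)[:2];yaw=np.arctan2(-d[0],d[1]);print('yaw rail',yaw)
d=(pl-pr)[:2];print('yaw panel',np.arctan2(-d[0],d[1]))
# lid
print('lid front L', tri(a,T(107,202),b,S(412,308)))
print('lid front R', tri(a,T(536,150),b,S(183,48)))
print('lid back L', tri(a,T(150,80),b,S(240,520)))
print('lid back R', tri(a,T(507,40),b,S(52,262)))
for n,p in dict(spare=(133,240),brown=(188,266),or1=(228,282),or2=(280,222)).items(): print(n,onz(a,*p,.02))
print('jar',onz(a,121,176,.085),'bowl',onz(a,294,157,.055)); print('cast',onz(a,*T(378,430),.045))
```

```text
panel mid-top L R [0.4881 0.2057 0.07  ] [0.5136 0.0294 0.07  ] 0.1781095717121788
rail front [0.5482 0.2234 0.1   ] [0.5763 0.0295 0.1   ] 0.19595206888649058
panel scene [0.5142 0.0327 0.07  ] [0.4891 0.2065 0.07  ]
yaw rail 0.14383279661241824
yaw panel 0.14398309164613995
lid front L (array([0.6227, 0.2356, 0.2527]), np.float64(0.005939298049721794))
lid front R (array([0.6531, 0.0407, 0.2499]), np.float64(0.003144235106999808))
lid back L (array([0.7351, 0.2518, 0.1056]), np.float64(0.0013515226386736907))
lid back R (array([0.7615, 0.0554, 0.1071]), np.float64(0.0028834773896743854))
spare [0.4747 0.3102 0.02  ]
brown [0.4178 0.1814 0.02  ]
or1 [0.3834 0.0892 0.02  ]
or2 [ 0.5221 -0.0286  0.02  ]
jar [0.6111 0.3282 0.085 ] bowl [ 0.6699 -0.0576  0.055 ]
cast [0.551  0.1241 0.045 ]
```

```bash
python3 -m handwheel '{"delta_pos":[[0,0,0],[0,0,0],[0,0,0],[-46,25,0],[-46,25,0],[-46,25,0],[-46,25,0],[-46,25,0]],"rotation":[[0,0,-0.138],[0,0,-0.138],[0,0,-0.137],[0,0,0],[0,0,0],[0,0,0],[0,0,0],[0,0,0]],"claw":[1,1,1,1,1,1,1,1]}'
python3 -m handwheel '{"delta_pos":[[-46,25,0],[-46,25,0],[-46,25,0],[-46,25,0],[-46,25,0],[0,0,0],[0,0,0],[0,0,0]],"rotation":[[0,0,0],[0,0,0],[0,0,0],[0,0,0],[0,0,0],[0,0,0],[0,0,0],[0,0,0]],"claw":[1,1,1,1,1,1,1,1]}'
```

```text
time: 1.1
tool_pos: [0.3034, 0.319, 0.1735]
ee_rot: [-3.141, 0.0, 1.715]
wrist_force: [0.6, -0.1, -0.0]
width: 0.0176
time: 2.1
tool_pos: [0.4589, 0.112, 0.1738]
ee_rot: [-3.141, -0.0, 1.717]
wrist_force: [-0.1, -0.3, 0.6]
width: 0.0007
```

```bash
python3 -m handwheel '{"delta_pos":[[0,0,22],[0,0,22],[0,0,22],[0,0,22],[0,0,22],[0,0,21],[0,0,0],[0,0,0]],"rotation":[[0,0,0],[0,0,0],[0,0,0],[0,0,0],[0,0,0],[0,0,0],[0,0,0],[0,0,0]],"claw":[1,1,1,1,1,1,1,1]}'
python3 - <<'E'
from h import *
from bench import robot
for n in("top","scene"):
    s=robot.snapshot(n);pickle.dump(s,open(f"pics/{n}1.pkl","wb"))
    crop(s,*((120,100,310,250) if n=="top" else (170,110,360,260)),4,f"pics/{n}1c.png")
E
```

```text
time: 3.1
tool_pos: [0.4599, 0.1117, 0.0439]
ee_rot: [3.14, -0.0, 1.716]
wrist_force: [1.3, 0.2, 0.7]
width: 0.0005
```

View pics/top1c.png

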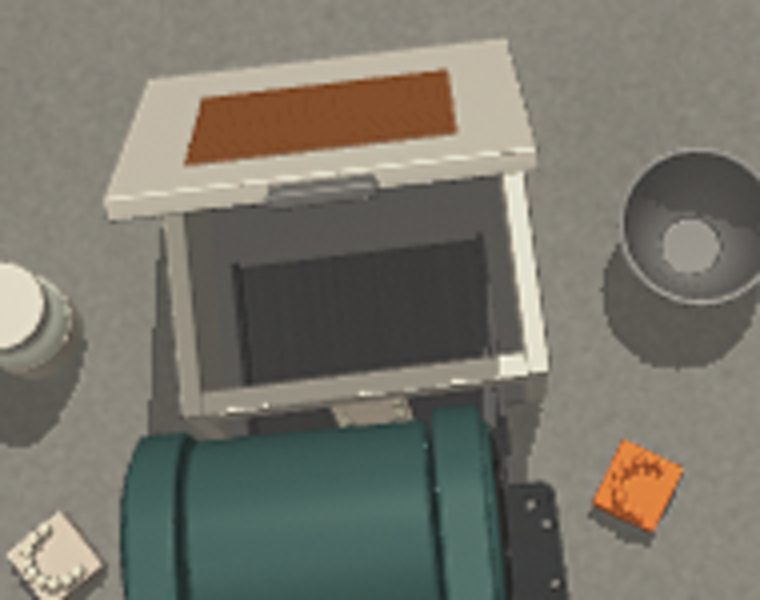

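View pics/scene1c.png

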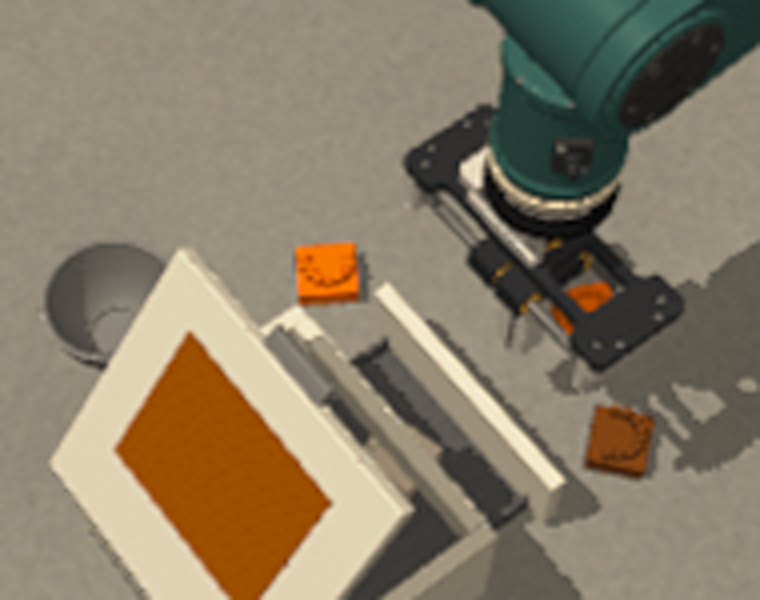

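```bash
python3 -m handwheel '{"delta_pos":[[0,6,0],[0,6,0],[0,5,0],[0,5,0],[0,6,0],[0,6,0],[0,7,0],[0,7,0]],"rotation":[[0,0,0],[0,0,0],[0,0,0],[0,0,0],[0,0,0],[0,0,0],[0,0,0],[0,0,0]],"claw":[1,1,1,1,1,1,1,1]}'
python3 -m handwheel '{"delta_pos":[[0,5,0],[0,5,0],[0,4,0],[0,4,0],[0,3,0],[0,2,0],[0,0,0],[0,0,0]],"rotation":[[0,0,0],[0,0,0],[0,0,0],[0,0,0],[0,0,0],[0,0,0],[0,0,0],[0,0,0]],"claw":[1,1,1,1,1,1,1,1]}'
```

```text
time: 4.2
tool_pos: [0.5076, 0.118, 0.0429]
ee_rot: [3.142, -0.0, 1.715]
wrist_force: [-0.4, 0.2, 0.3]
width: 0.0005
time: 5.2
tool_pos: [0.5297, 0.1212, 0.0429]
ee_rot: [-3.141, -0.0, 1.715]
wrist_force: [0.2, 0.3, 0.3]
width: 0.0007
```

Run:
```python
from h import *
from bench import robot
s=robot.snapshot("scene");crop(s,170,110,360,260,4,f"pics/scene2c.png")
```

```text
(no output)
```

View pics/scene2c.png

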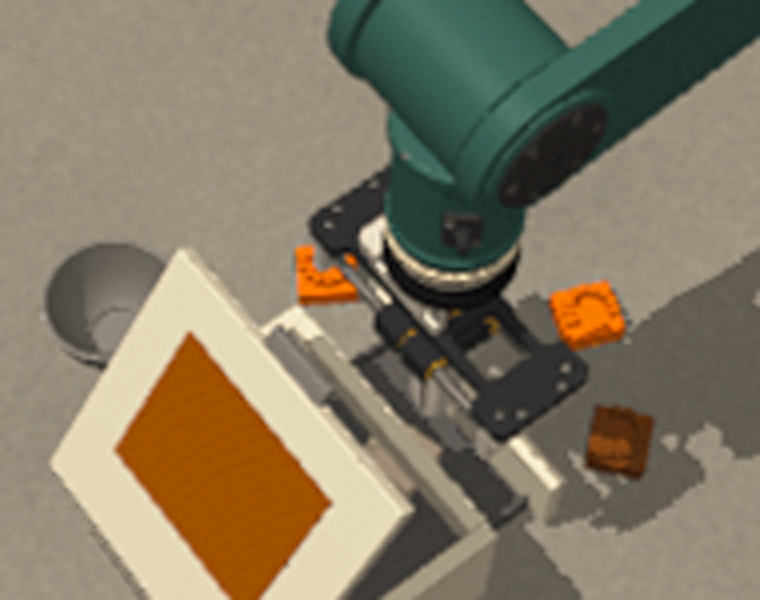

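Run:
```python
from h import *
from bench import robot
b=robot.snapshot("scene")
o=robot.get_obs();print(o['tool_pos'],o['ee_rot'],o['wrist_force'],o['time'])
t=o['tool_pos']
im=b["color"][:,:,::-1].copy()
for dz in(0,.02,.05,.1,.15):
    p=proj(b,t+[0,0,dz])[0];print(dz,p,(p-[170,110])*4)
s=robot.snapshot("top");crop(s,120,100,310,250,4,f"pics/top3c.png")
crop(b,230,160,320,235,8,"pics/scene3c.png")
```

```text
[0.52976423 0.12116783 0.04292308] [ 3.14154635e+00 -6.15010360e-05  1.71499373e+00] [-0.08886311 -0.38689403  0.2910429 ] 5.3
0 [276.83989636 215.57032407] [427.35958543 422.28129629]
0.02 [277.22011131 212.25389731] [428.88044524 409.01558924]
0.05 [277.8131871  207.08079084] [431.25274841 388.32316337]
0.1 [278.86736495 197.88571946] [435.46945981 351.54287784]
0.15 [280.01295048 187.89334419] [440.05180191 311.57337677]
```

View pics/scene3c.png

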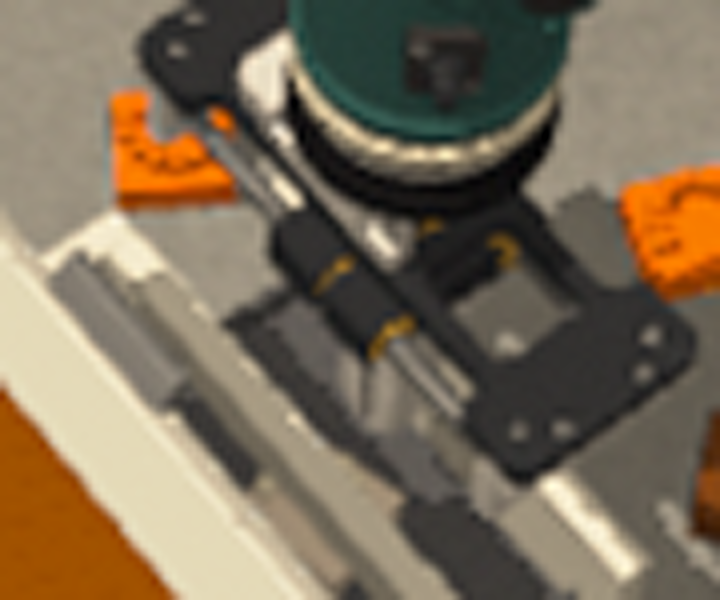

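View pics/top3c.png

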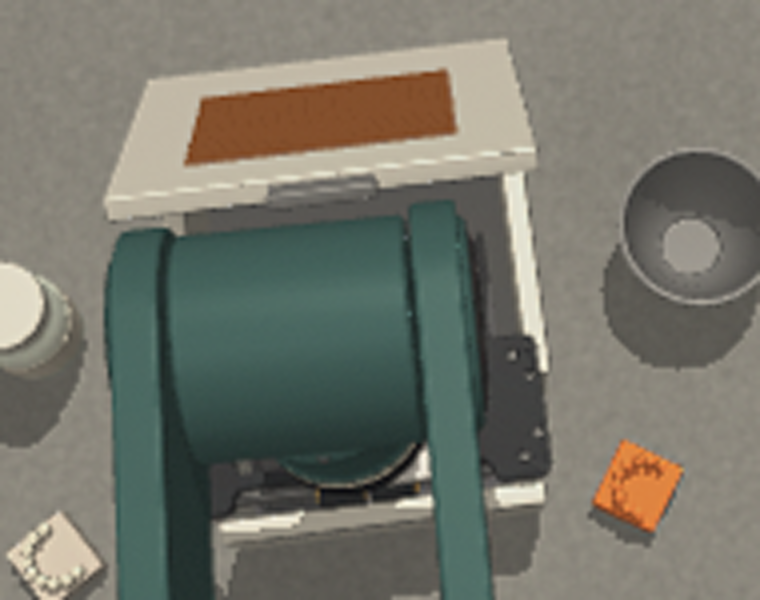

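Run:
```python
from h import *
from bench import robot
b=pickle.load(open('pics/scene1.pkl','rb'))
im=b["color"][:,:,::-1].copy()
k=8;x0,y0=250,150
c=cv2.resize(im[y0:y0+75,x0:x0+100],None,fx=k,fy=k,interpolation=cv2.INTER_CUBIC)
cv2.imwrite('pics/s1raw.png',c)
def m(P,col):
    p=proj(b,P)[0];q=tuple(int(v) for v in ((p-[x0,y0]+.5)*k-.5));cv2.circle(c,q,4,col,-1);print(P,p,q)
t=np.array([.4599,.1117,.0439])
for dz in(0,.03,.06,.097):m(t+[0,0,dz],(0,0,255))
for y in(-.09,0,.09):
  ux=np.array([.9897,.1435]);uy=np.array([-.1435,.9897])
  for z in(.012,.07):
    m(np.r_[np.array([.651,.1395])-.1576*ux+y*uy,z],(255,0,0))
cv2.imwrite('pics/s1mark.png',c)
```

```text
[0.4599 0.1117 0.0439] [297.76834689 200.96531195] (385, 411)
[0.4599 0.1117 0.0739] [298.81931708 195.69245015] (394, 369)
[0.4599 0.1117 0.1039] [299.9201835  190.16925208] (402, 324)
[0.4599 0.1117 0.1409] [301.35207039 182.98527884] (414, 267)
[0.50793828 0.0278114  0.012     ] [265.90249495 190.14320586] (130, 324)
[0.50793828 0.0278114  0.07      ] [266.49154114 179.71688049] (135, 241)
[0.49502328 0.1168844  0.012     ] [286.59571106 213.51599286] (296, 511)
[0.49502328 0.1168844  0.07      ] [288.13517453 203.8312583 ] (308, 434)
[0.48210828 0.2059574  0.012     ] [308.50885002 238.2666709 ] (471, 709)
[0.48210828 0.2059574  0.07      ] [311.11405098 229.43330481] (492, 638)
```

View pics/s1mark.png

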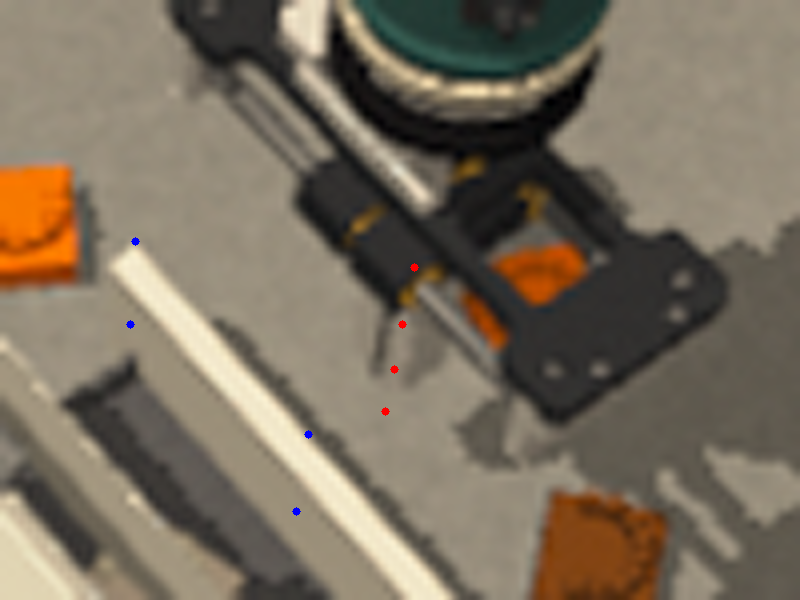

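View pics/s1raw.png

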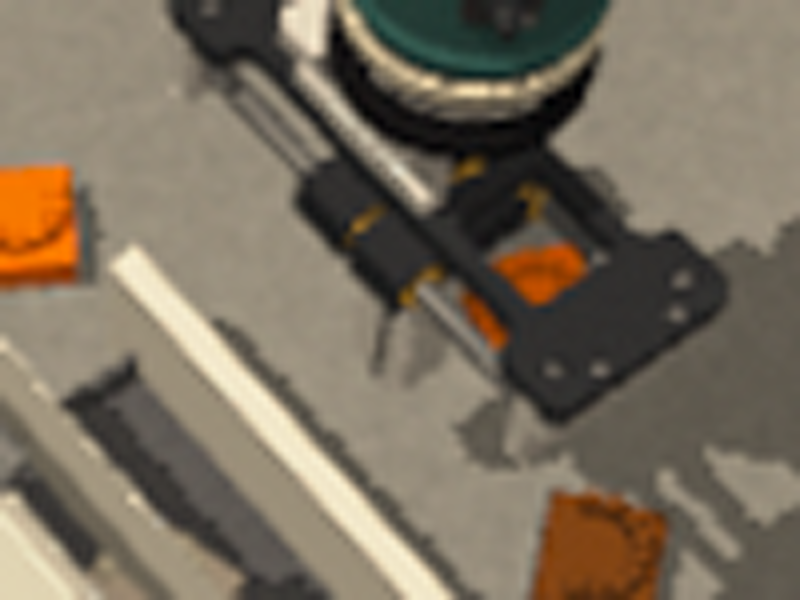

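Run:
```python
from h import *
from bench import robot
a=pickle.load(open('pics/scene0.pkl','rb'))["color"].astype(int);b=pickle.load(open('pics/scene1.pkl','rb'))["color"].astype(int)
s=robot.snapshot("scene");pickle.dump(s,open('pics/scene4.pkl','wb'));c=s["color"].astype(int)
k=8
for n,i,(x0,y0) in(("d1",b,(250,150)),("d4",c,(230,150))):
    d=np.clip(np.abs(i-a).max(2)*6,0,255).astype(np.uint8)
    cv2.imwrite(f'pics/{n}.png',cv2.resize(d[y0:y0+75,x0:x0+100],None,fx=k,fy=k,interpolation=0))
```

```text
(no output)
```

View pics/d1.png

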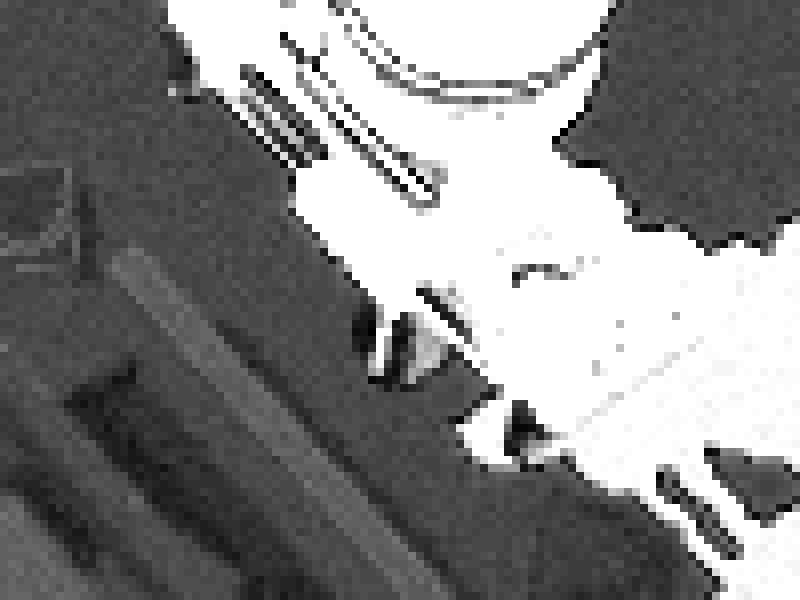

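View pics/d4.png

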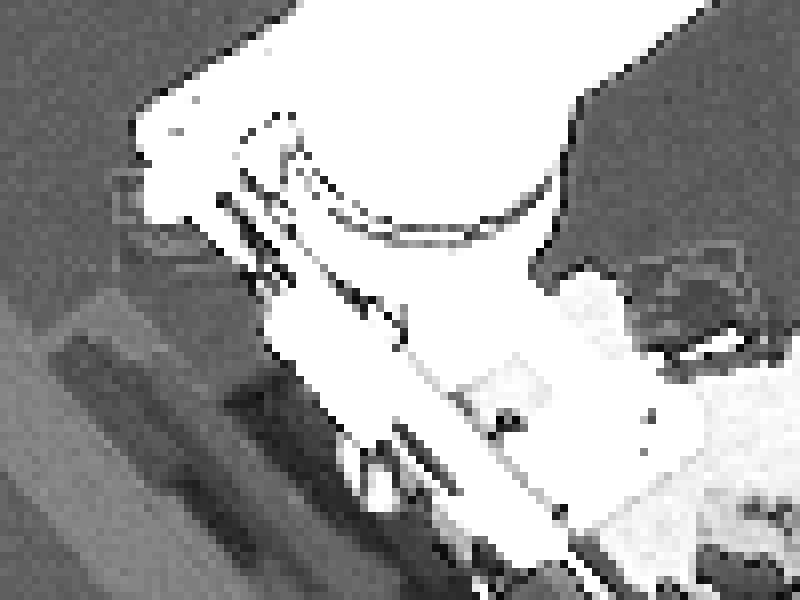

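Run:
```python
from h import *
b=pickle.load(open('pics/scene4.pkl','rb'))
for p in((298,198),(276.9,213.8)):
    for z in(.044,.055,.065,.072,.08):print(p,z,onz(b,*p,z))
crop(b,260,190,330,242,11,"pics/s4z.png")
a=pickle.load(open('pics/scene0.pkl','rb'));crop(a,260,190,330,242,11,"pics/s0z.png")
```

```text
(298, 198) 0.044 [0.45472248 0.10451382 0.044     ]
(298, 198) 0.055 [0.45861676 0.10888367 0.055     ]
(298, 198) 0.065 [0.46215701 0.11285626 0.065     ]
(298, 198) 0.072 [0.46463518 0.11563708 0.072     ]
(298, 198) 0.08 [0.46746738 0.11881515 0.08      ]
(276.9, 213.8) 0.044 [0.52733419 0.11726261 0.044     ]
(276.9, 213.8) 0.055 [0.53046344 0.12149814 0.055     ]
(276.9, 213.8) 0.065 [0.53330821 0.12534862 0.065     ]
(276.9, 213.8) 0.072 [0.53529955 0.12804396 0.072     ]
(276.9, 213.8) 0.08 [0.53757537 0.13112435 0.08      ]
```

View pics/s4z.png

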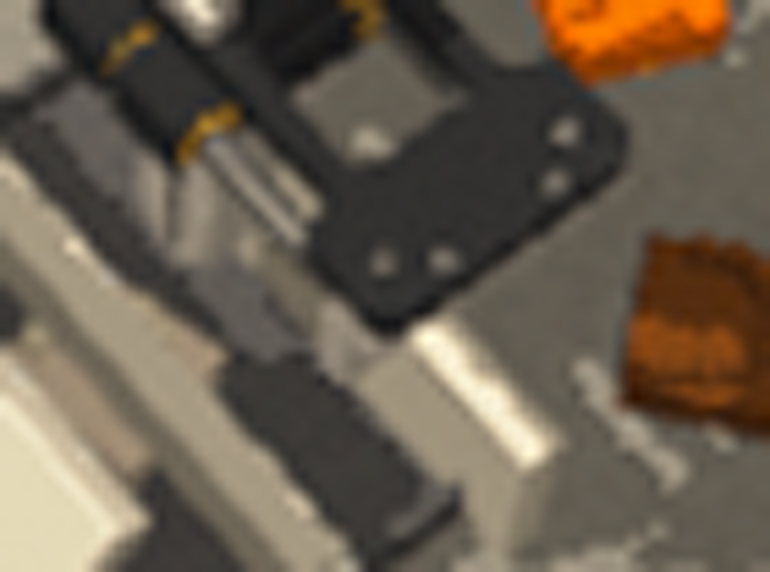

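View pics/s0z.png

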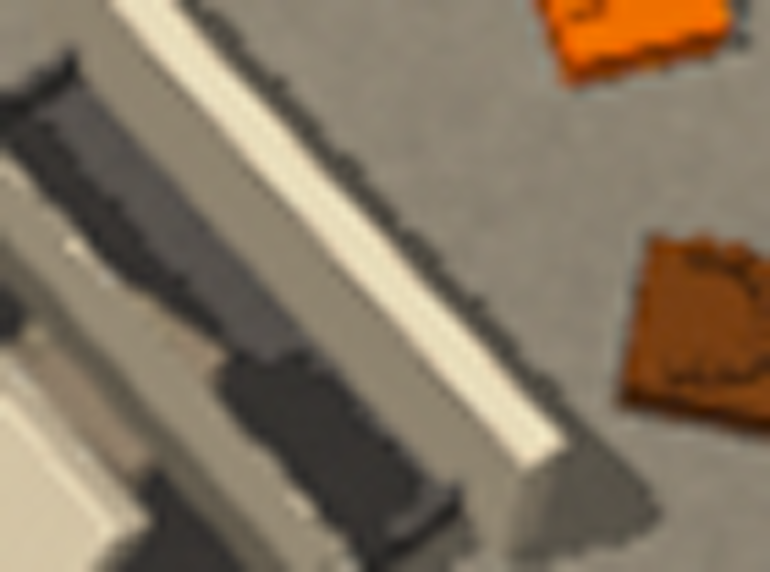

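```bash
python3 -m handwheel '{"delta_pos":[[0,0,-15],[0,0,-20],[0,0,-25],[0,-20,-10],[0,-25,0],[0,-25,0],[0,0,0],[0,0,0]],"rotation":[[0,0,0],[0,0,0],[0,0,0],[0,0,0],[0,0,0],[0,0,0],[0,0,0],[0,0,0]],"claw":[1,1,1,1,1,1,1,1]}'
python3 - <<'E'
from h import *
from bench import robot
o=robot.get_obs();t=o['tool_pos'];print(t)
for n in("top","scene"):
    s=robot.snapshot(n);pickle.dump(s,open(f"pics/{n}5.pkl","wb"))
    crop(s,*((120,100,310,250) if n=="top" else (200,120,370,245)),4,f"pics/{n}5c.png")
    print(n,proj(s,t),(proj(s,t)-[200,120])*4)
E
```

```text
time: 6.4
tool_pos: [0.4616, 0.1112, 0.1138]
ee_rot: [3.14, -0.0, 1.715]
wrist_force: [-0.6, -0.2, -0.3]
width: 0.0005
[0.46155323 0.1112316  0.11375651]
top [[216.50018136 245.3880142 ]] [[ 66.00072544 501.5520568 ]]
scene [[299.63371712 188.43532052]] [[398.53486849 273.74128208]]
```

View pics/top5c.png

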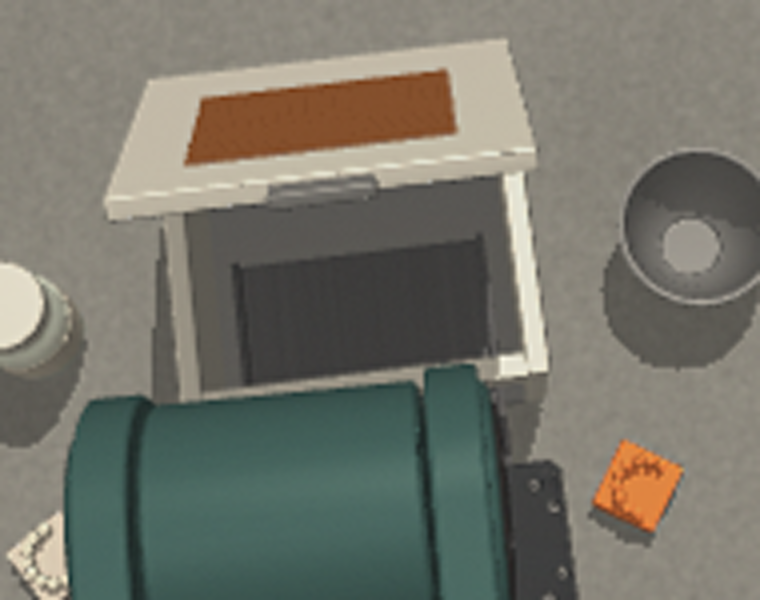

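View pics/scene5c.png

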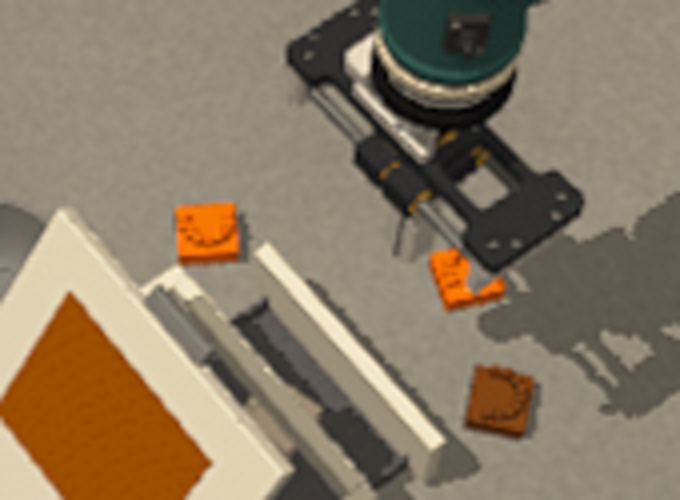

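```bash
python3 -m handwheel '{"delta_pos":[[0,0,15],[0,0,20],[0,0,20],[0,0,20],[0,0,15],[0,0,6],[0,0,0],[0,0,0]],"rotation":[[0,0,0],[0,0,0],[0,0,0],[0,0,0],[0,0,0],[0,0,0],[0,0,0],[0,0,0]],"claw":[1,1,1,1,1,1,1,1]}'
python3 - <<'E'
from h import *
from bench import robot
o=robot.get_obs();t=o['tool_pos'];print(t,o['joint_positions'])
for n in("scene",):
    s=robot.snapshot(n);pickle.dump(s,open(f"pics/{n}6.pkl","wb"))
    crop(s,260,160,340,220,10,f"pics/{n}6c.png")
    print(n,(proj(s,[t,t+[0,0,.03]])-[260,160])*10)
E
```

```text
time: 7.5
tool_pos: [0.4613, 0.1112, 0.0177]
ee_rot: [3.14, -0.0, 1.715]
wrist_force: [0.4, -1.0, 1.3]
width: 0.0004
[0.46132664 0.1112283  0.017671  ] [ 1.16960044e-01  5.02603157e-03  1.77366129e+00  9.23663874e-05
  1.36122196e+00 -1.59806999e+00]
scene [[363.45450946 454.76750488]
 [373.43296651 404.10702225]]
```

View pics/scene6c.png

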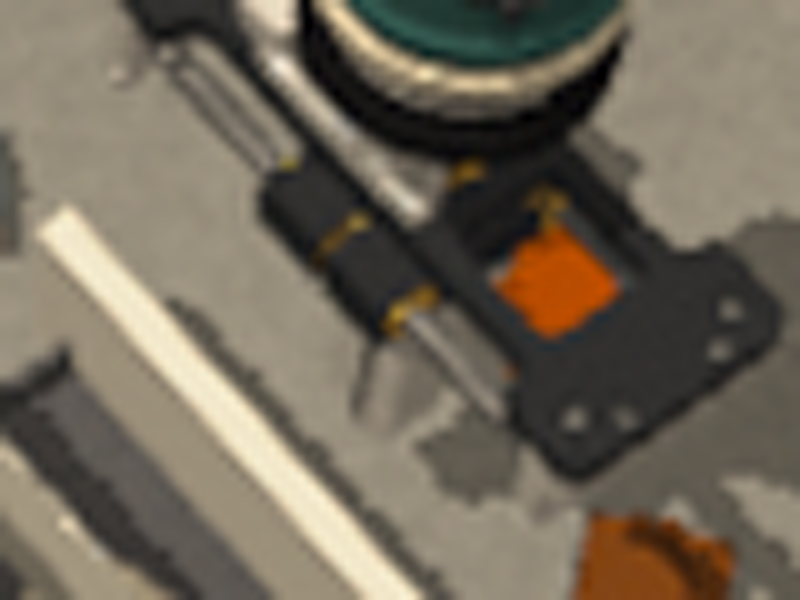

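```bash
python3 -m handwheel '{"delta_pos":[[0,0,2],[0,0,2],[0,0,2],[0,0,2],[0,0,2],[0,0,1],[0,0,1],[0,0,1]],"rotation":[[0,0,0],[0,0,0],[0,0,0],[0,0,0],[0,0,0],[0,0,0],[0,0,0],[0,0,0]],"claw":[1,1,1,1,1,1,1,1]}'
python3 - <<'E'
from h import *
from bench import robot
for n in("scene","top"):
    s=robot.snapshot(n);pickle.dump(s,open(f"pics/{n}7.pkl","wb"))
s=pickle.load(open("pics/scene7.pkl","rb"));crop(s,260,160,340,220,10,f"pics/scene7c.png")
s=pickle.load(open("pics/top7.pkl","rb"));crop(s,100,130,300,280,4,f"pics/top7c.png")
E
```

```text
time: 8.55
tool_pos: [0.4606, 0.1111, 0.0039]
ee_rot: [3.141, -0.0, 1.715]
wrist_force: [-0.0, 0.6, -0.7]
width: 0.0003
```

View pics/scene7c.png

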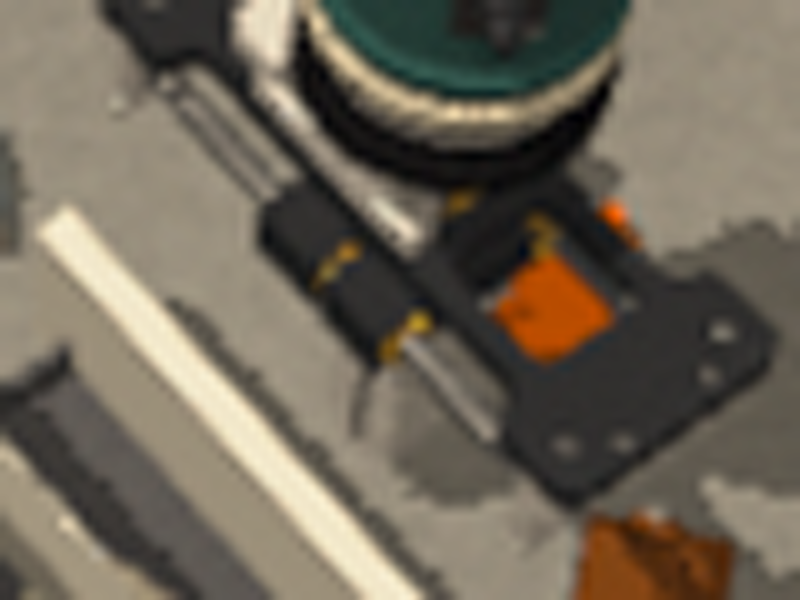

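View pics/top7c.png

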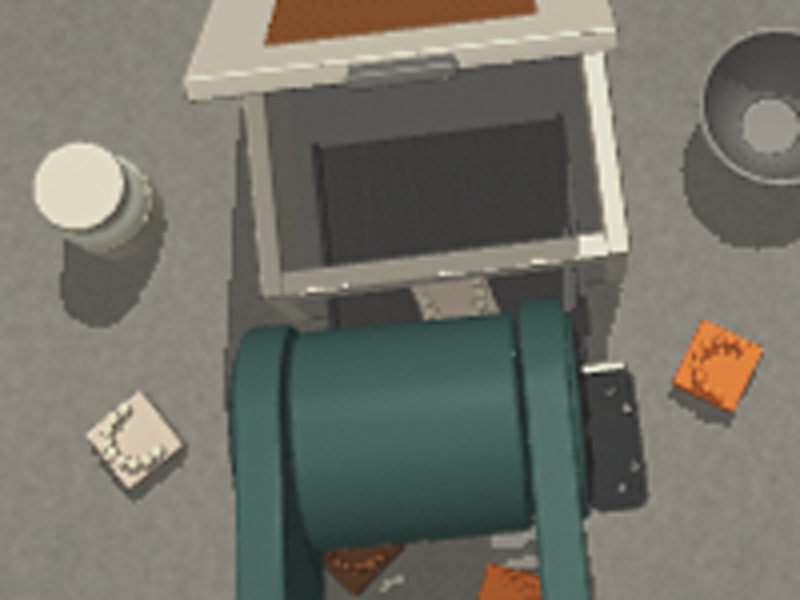

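```bash
python3 -m handwheel '{"delta_pos":[[0,0,2],[0,0,2],[0,0,2],[0,0,2],[0,0,1],[0,0,1],[0,0,0],[0,0,0]],"rotation":[[0,0,0],[0,0,0],[0,0,0],[0,0,0],[0,0,0],[0,0,0],[0,0,0],[0,0,0]],"claw":[1,1,1,1,1,1,1,1]}'
```

```text
time: 9.65
tool_pos: [0.4607, 0.1112, -0.006]
ee_rot: [3.141, -0.0, 1.715]
wrist_force: [-0.4, 0.2, -0.0]
width: 0.0003
```

```bash
python3 -m handwheel '{"delta_pos":[[0,0,2],[0,0,2],[0,0,1],[0,0,1],[0,0,1],[0,0,1],[0,0,0],[0,0,0]],"rotation":[[0,0,0],[0,0,0],[0,0,0],[0,0,0],[0,0,0],[0,0,0],[0,0,0],[0,0,0]],"claw":[1,1,1,1,1,1,1,1]}'
python3 - <<'E'
from h import *
from bench import robot
s=robot.snapshot("scene");pickle.dump(s,open(f"pics/scene8.pkl","wb"))
crop(s,260,160,340,220,10,f"pics/scene8c.png")
E
```

```text
time: 10.65
tool_pos: [0.4606, 0.1111, -0.0141]
ee_rot: [3.142, -0.0, 1.715]
wrist_force: [0.3, 0.9, 0.9]
width: 0.0003
```

View pics/scene8c.png

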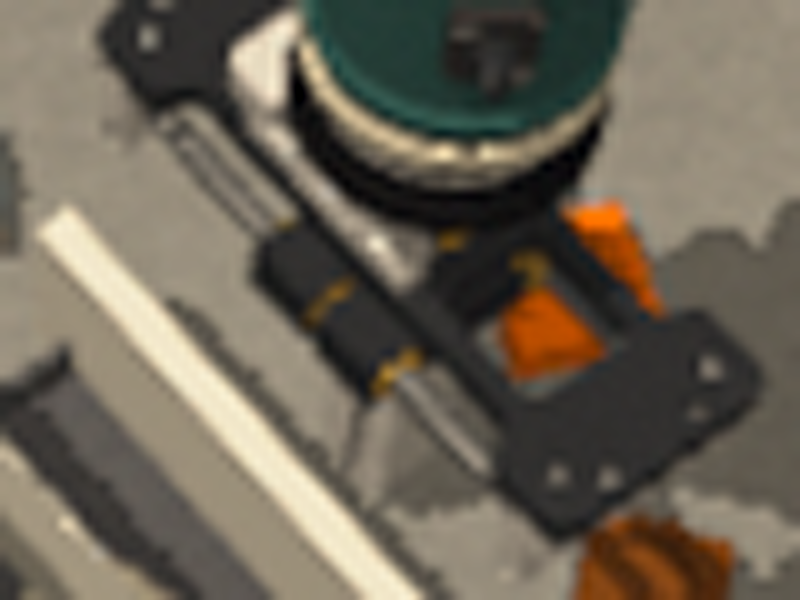

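```bash
python3 -m handwheel '{"delta_pos":[[0,0,-12],[0,0,-12],[0,6,0],[0,6,0],[0,5,0],[0,5,0],[0,5,0],[0,5,0]],"rotation":[[0,0,0],[0,0,0],[0,0,0],[0,0,0],[0,0,0],[0,0,0],[0,0,0],[0,0,0]],"claw":[1,1,1,1,1,1,1,1]}'
python3 - <<'E'
from h import *
from bench import robot
print(robot.get_obs()['wrist_force'])
s=robot.snapshot("scene");pickle.dump(s,open(f"pics/scene9.pkl","wb"))
crop(s,250,170,330,230,10,f"pics/scene9c.png")
E
```

```text
time: 11.7
tool_pos: [0.4918, 0.1157, 0.0095]
ee_rot: [-3.14, -0.0, 1.715]
wrist_force: [-1.1, -0.5, 0.0]
width: 0.0008
[-1.10673482 -0.53373747  0.01517531]
```

View pics/scene9c.png

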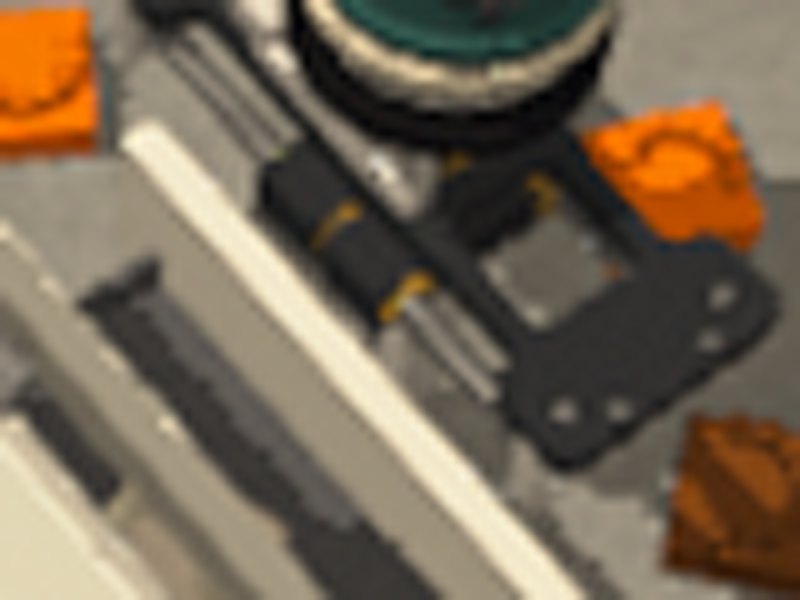

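```bash
python3 -m handwheel '{"delta_pos":[[0,-4,0],[0,0,-12],[0,4,0],[0,5,0],[0,5,0],[0,5,0],[0,5,0],[0,5,0]],"rotation":[[0,0,0],[0,0,0],[0,0,0],[0,0,0],[0,0,0],[0,0,0],[0,0,0],[0,0,0]],"claw":[1,1,1,1,1,1,1,1]}'
python3 - <<'E'
from h import *
from bench import robot
s=robot.snapshot("scene");pickle.dump(s,open(f"pics/scene10.pkl","wb"))
crop(s,210,130,330,220,6,f"pics/scene10c.png")
E
```

```text
time: 12.75
tool_pos: [0.5172, 0.1194, 0.0217]
ee_rot: [-3.141, -0.0, 1.715]
wrist_force: [-2.3, 0.1, 1.3]
width: 0.0004
```

View pics/scene10c.png

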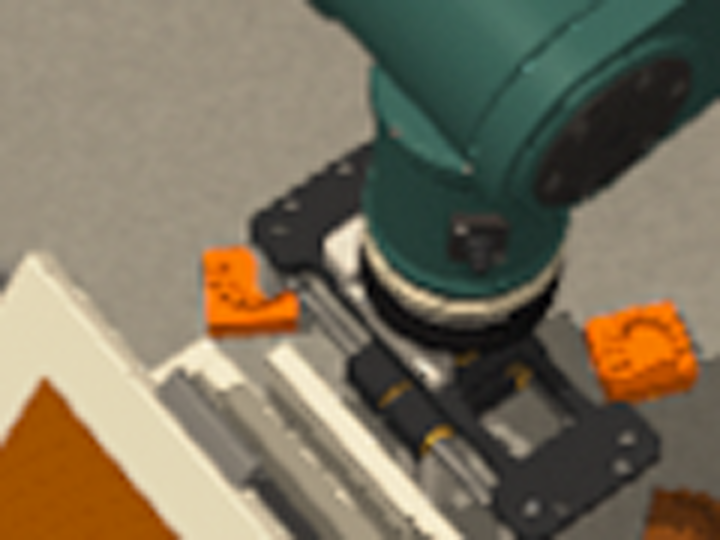

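```bash
python3 -m handwheel '{"delta_pos":[[0,4,0],[0,4,0],[0,4,0],[0,4,0],[0,3,0],[0,2,0],[0,1,0],[0,1,0]],"rotation":[[0,0,0],[0,0,0],[0,0,0],[0,0,0],[0,0,0],[0,0,0],[0,0,0],[0,0,0]],"claw":[1,1,1,1,1,1,1,1]}'
python3 -m handwheel '{"delta_pos":[[0,1,0],[0,1,0],[0,1,0],[0,1,0],[0,1,0],[0,0,0],[0,0,0],[0,0,0]],"rotation":[[0,0,0],[0,0,0],[0,0,0],[0,0,0],[0,0,0],[0,0,0],[0,0,0],[0,0,0]],"claw":[1,1,1,1,1,1,1,1]}'
```

```text
time: 13.8
tool_pos: [0.5397, 0.1226, 0.0218]
ee_rot: [-3.141, -0.0, 1.715]
wrist_force: [-1.1, 0.2, -1.4]
width: 0.0004
time: 14.8
tool_pos: [0.5412, 0.1228, 0.0219]
ee_rot: [-3.134, 0.0, 1.715]
wrist_force: [-10.1, -2.5, 5.5]
width: 0.0003
```

```bash
python3 -m handwheel '{"delta_pos":[[0,-4,0],[0,-16,0],[0,-20,-10],[0,0,-50],[0,0,-50],[0,0,-55],[0,0,-55],[0,0,-50]],"rotation":[[0,0,0],[0,0,0],[0,0,0],[0,0,0],[0,0,0],[0,0,0],[0,0,0],[0,0,0]],"claw":[1,1,1,1,1,1,1,1]}'
python3 - <<'E'
from h import *
from bench import robot
o=robot.get_obs();t=o['tool_pos'];print(t)
for n in("top","scene"):
    s=robot.snapshot(n);pickle.dump(s,open(f"pics/{n}11.pkl","wb"))
    crop(s,*((120,100,310,250) if n=="top" else (170,80,360,230)),4,f"pics/{n}11c.png")
E
```

```text
time: 15.8
tool_pos: [0.5063, 0.1177, 0.2952]
ee_rot: [3.136, -0.0, 1.715]
wrist_force: [1.2, 0.1, -0.2]
width: 0.0003
[0.50633361 0.11773893 0.29516705]
```

View pics/top11c.png

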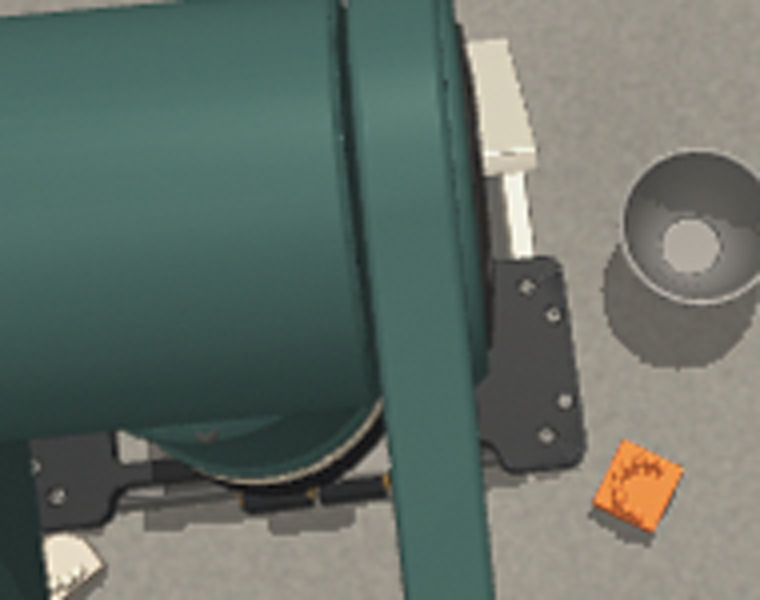

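View pics/scene11c.png

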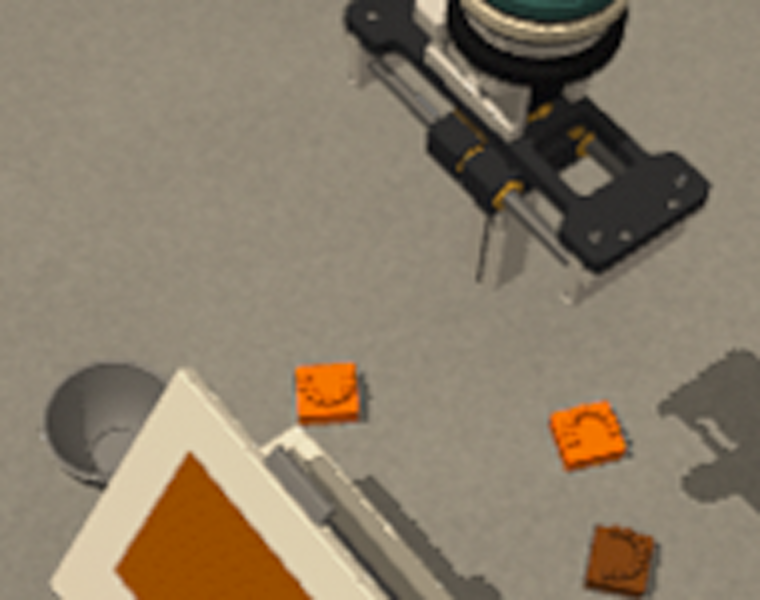

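Run:
```python
from h import *
s=pickle.load(open("pics/scene11.pkl","rb"))
t=np.array([.5063,.1177,.2952])
for dz in(0,.02,.03,.04,.097):print(dz,proj(s,t+[0,0,dz]))
crop(s,220,170,330,250,7,"pics/s11b.png")
ux=np.array([.9897,.1435]);uy=np.array([-.1435,.9897])
for xx,z in((-.102,.07),(-.09,.07),(-.09,.1),(-.078,.1)):
  for y in(-.09,.09): print(xx,z,y,(proj(s,np.r_[np.array([.651,.1395])+xx*ux+y*uy,z])-[220,170])*7)
```

```text
0 [[291.37007449 158.66981764]]
0.02 [[292.11984526 153.47513502]]
0.03 [[292.5056672  150.80202139]]
0.04 [[292.89906654 148.07640868]]
0.097 [[295.29772272 131.45765273]]
-0.102 0.07 -0.09 [[208.5218079 146.4460722]]
-0.102 0.07 0.09 [[517.92317461 504.22175732]]
-0.09 0.07 -0.09 [[182.88355153 163.64392006]]
-0.09 0.07 0.09 [[491.61069065 523.579073  ]]
-0.09 0.1 -0.09 [[181.84241532 124.91920549]]
-0.09 0.1 0.09 [[498.23816267 491.38247812]]
-0.078 0.1 -0.09 [[155.44620632 142.51048245]]
-0.078 0.1 0.09 [[471.12150698 511.24656274]]
```

View pics/s11b.png

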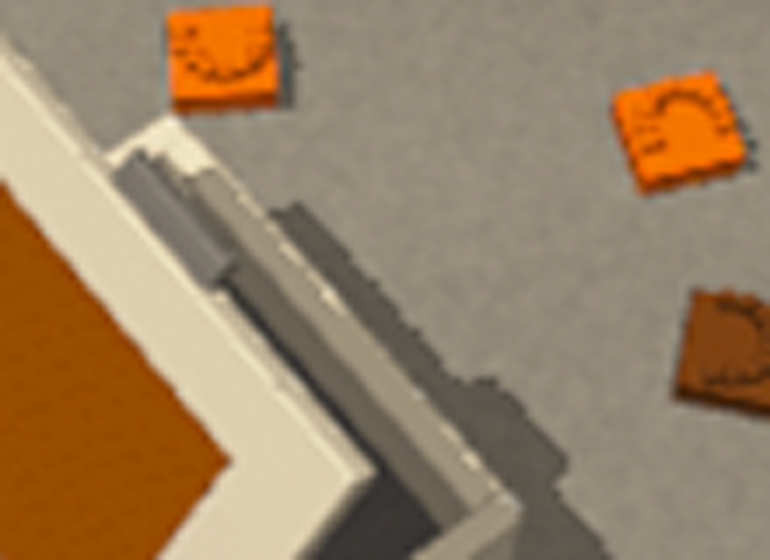

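```bash
python3 -m handwheel '{"delta_pos":[[0,26,0],[0,32,0],[0,36,0],[0,36,0],[0,24,0],[0,0,20],[0,0,20],[0,0,10]],"rotation":[[0,0,0],[0,0,0],[0,0,0],[0,0,0],[0,0,0],[0,0,0],[0,0,0],[0,0,0]],"claw":[1,1,1,1,1,1,1,1]}'
python3 - <<'E'
from h import *
from bench import robot
s=robot.snapshot("scene");pickle.dump(s,open(f"pics/scene12.pkl","wb"))
crop(s,170,80,360,230,4,f"pics/scene12c.png")
E
```

```text
time: 16.9
tool_pos: [0.6577, 0.1397, 0.2397]
ee_rot: [-3.14, -0.0, 1.715]
wrist_force: [0.6, -0.6, 0.2]
width: 0.0005
```

View pics/scene12c.png

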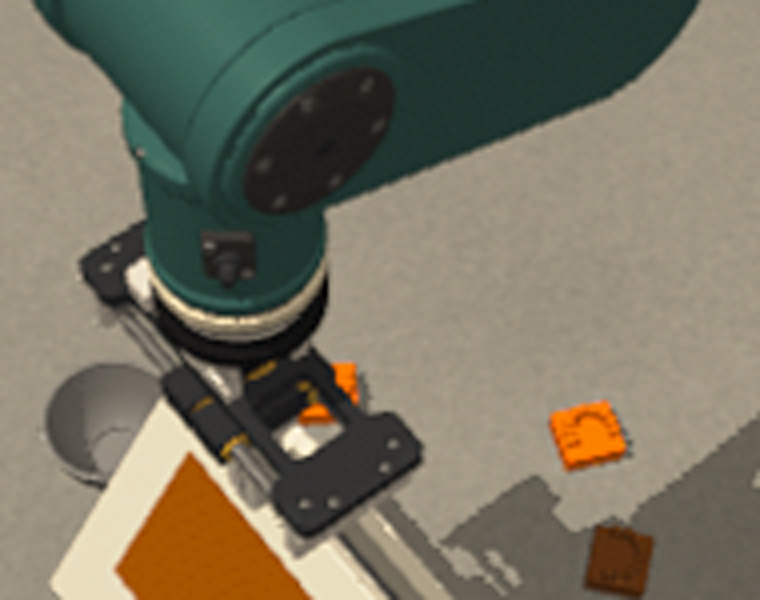

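```bash
python3 -m handwheel '{"delta_pos":[[0,0,5],[0,0,5],[0,0,5],[0,0,4],[0,0,4],[0,0,3],[0,-1,3],[0,-2,3]],"rotation":[[0,0,0],[0,0,0],[0,0,0],[0,0,0],[0,0,0],[0,0,0],[0,0,0],[0,0,0]],"claw":[1,1,1,1,1,1,1,1]}'
python3 - <<'E'
from h import *
from bench import robot
s=robot.snapshot("scene");pickle.dump(s,open(f"pics/scene13.pkl","wb"))
crop(s,170,130,320,280,4,f"pics/scene13c.png")
E
```

```text
time: 17.95
tool_pos: [0.6548, 0.1393, 0.2101]
ee_rot: [3.141, -0.0, 1.715]
wrist_force: [0.3, 0.4, 1.1]
width: 0.0007
```

View pics/scene13c.png

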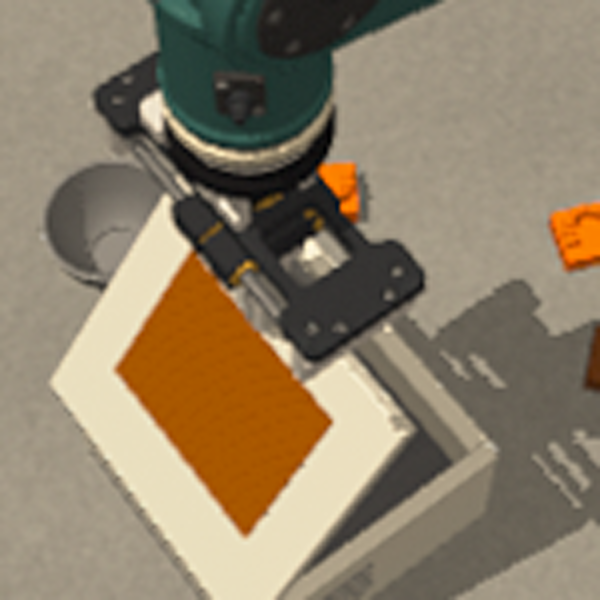

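```bash
python3 -m handwheel '{"delta_pos":[[0,-3,3],[0,-3,3],[0,-4,3],[0,-4,3],[0,-4,3],[0,-3,4],[0,-3,4],[0,-3,4]],"rotation":[[0,0,0],[0,0,0],[0,0,0],[0,0,0],[0,0,0],[0,0,0],[0,0,0],[0,0,0]],"claw":[1,1,1,1,1,1,1,1]}'
python3 - <<'E'
from h import *
from bench import robot
s=robot.snapshot("scene");pickle.dump(s,open(f"pics/scene14.pkl","wb"))
crop(s,170,130,320,280,4,f"pics/scene14c.png")
E
```

```text
time: 19.0
tool_pos: [0.6275, 0.1354, 0.1826]
ee_rot: [-3.141, -0.0, 1.715]
wrist_force: [0.7, -0.1, 2.0]
width: 0.0008
```

View pics/scene14c.png

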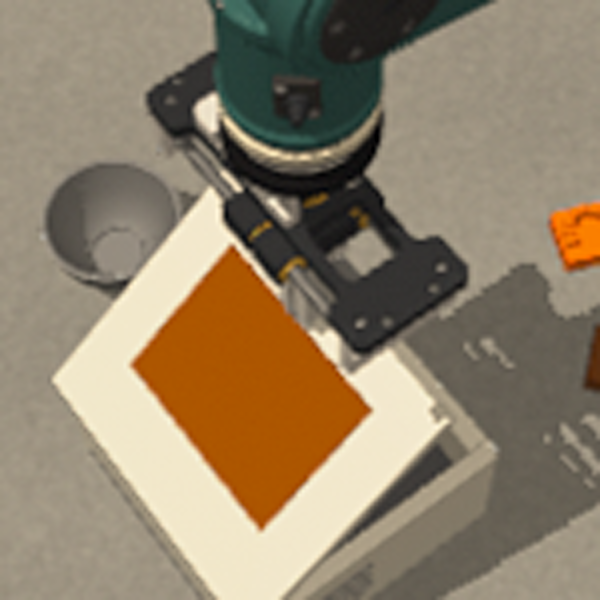

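```bash
python3 -m handwheel '{"delta_pos":[[0,-4,4],[0,-4,4],[0,-4,4],[0,-4,4],[0,-4,5],[0,-3,5],[0,-3,5],[0,-3,5]],"rotation":[[0,0,0],[0,0,0],[0,0,0],[0,0,0],[0,0,0],[0,0,0],[0,0,0],[0,0,0]],"claw":[1,1,1,1,1,1,1,1]}'
python3 -m handwheel '{"delta_pos":[[0,-3,5],[0,-3,5],[0,-2,5],[0,-2,5],[0,-2,5],[0,-1,5],[0,-1,4],[0,-1,4]],"rotation":[[0,0,0],[0,0,0],[0,0,0],[0,0,0],[0,0,0],[0,0,0],[0,0,0],[0,0,0]],"claw":[1,1,1,1,1,1,1,1]}'
python3 - <<'E'
from h import *
from bench import robot
s=robot.snapshot("scene");pickle.dump(s,open(f"pics/scene15.pkl","wb"))
crop(s,170,130,320,280,4,f"pics/scene15c.png")
E
```

```text
time: 20.05
tool_pos: [0.599, 0.1312, 0.1465]
ee_rot: [3.141, -0.0, 1.715]
wrist_force: [1.9, 0.2, 1.2]
width: 0.0003
time: 21.05
tool_pos: [0.5839, 0.129, 0.1085]
ee_rot: [-3.141, -0.0, 1.715]
wrist_force: [-1.4, 0.2, 1.8]
width: 0.0005
```

View pics/scene15c.png

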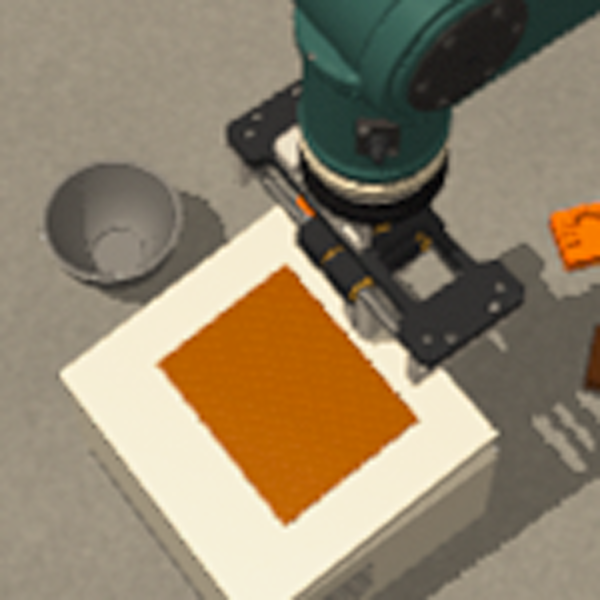

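```bash
python3 -m handwheel '{"delta_pos":[[0,-1,4],[0,-1,4],[0,0,3],[0,0,3],[0,0,2],[0,0,2],[0,0,1],[0,0,1]],"rotation":[[0,0,0],[0,0,0],[0,0,0],[0,0,0],[0,0,0],[0,0,0],[0,0,0],[0,0,0]],"claw":[1,1,1,1,1,1,1,1]}'
python3 -m handwheel '{"delta_pos":[[0,0,1],[0,0,1],[0,0,1],[0,0,1],[0,0,1],[0,0,0],[0,0,0],[0,0,0]],"rotation":[[0,0,0],[0,0,0],[0,0,0],[0,0,0],[0,0,0],[0,0,0],[0,0,0],[0,0,0]],"claw":[1,1,1,1,1,1,1,1]}'
```

```text
time: 22.1
tool_pos: [0.5823, 0.1288, 0.0889]
ee_rot: [3.142, -0.0, 1.715]
wrist_force: [-0.4, -0.1, 2.3]
width: 0.0003
time: 23.1
tool_pos: [0.5824, 0.1288, 0.0838]
ee_rot: [3.141, -0.0, 1.715]
wrist_force: [-0.1, 0.0, -0.9]
width: 0.0005
```

```bash
python3 -m handwheel '{"delta_pos":[[0,0,1],[0,0,1],[0,0,1],[0,0,1],[0,0,0],[0,0,0],[0,0,0],[0,0,0]],"rotation":[[0,0,0],[0,0,0],[0,0,0],[0,0,0],[0,0,0],[0,0,0],[0,0,0],[0,0,0]],"claw":[1,1,1,1,1,1,1,1]}'
```

```text
time: 24.1
tool_pos: [0.5822, 0.1288, 0.0806]
ee_rot: [3.141, -0.0, 1.715]
wrist_force: [-2.7, -0.2, 5.6]
width: 0.0003
```

```bash
python3 -m handwheel '{"delta_pos":[[0,0,1],[0,0,1],[0,0,1],[0,0,0],[0,0,0],[0,0,0],[0,0,0],[0,0,0]],"rotation":[[0,0,0],[0,0,0],[0,0,0],[0,0,0],[0,0,0],[0,0,0],[0,0,0],[0,0,0]],"claw":[1,1,1,1,1,1,1,1]}'
```

```text
time: 25.1
tool_pos: [0.5824, 0.1288, 0.0805]
ee_rot: [3.14, 0.0, 1.715]
wrist_force: [-7.4, -1.1, 14.0]
width: 0.0007
```

```bash
python3 -m handwheel '{"delta_pos":[[0,0,-4],[0,0,-10],[0,0,-25],[0,-20,-40],[0,-50,-40],[0,-50,0],[0,-50,0],[0,-40,0]],"rotation":[[0,0,0],[0,0,0],[0,0,0],[0,0,0],[0,0,0],[0,0,0],[0,0,0],[0,0,0]],"claw":[1,1,1,1,1,1,1,1]}'
python3 -m handwheel '{"delta_pos":[[50,0,0],[50,0,0],[50,0,0],[50,0,0],[50,0,0],[0,0,0],[0,0,0],[0,0,0]],"rotation":[[0,0,0],[0,0,0],[0,0,0],[0,0,0],[0,0,0],[0,0,0],[0,0,0],[0,0,0]],"claw":[1,1,1,1,1,1,1,1]}'
python3 - <<'E'
from h import *
from bench import robot
for n in("top","scene"):
    s=robot.snapshot(n);pickle.dump(s,open(f"pics/{n}20.pkl","wb"))
    crop(s,*((120,100,310,250) if n=="top" else (170,160,360,310)),4,f"pics/{n}20c.png")
E
```

```text
time: 26.1
tool_pos: [0.3742, 0.0986, 0.195]
ee_rot: [3.141, -0.0, 1.715]
wrist_force: [-0.5, 0.1, -0.3]
width: 0.0007
time: 27.1
tool_pos: [0.3402, 0.3451, 0.1951]
ee_rot: [3.141, 0.0, 1.713]
wrist_force: [0.4, 1.2, -0.2]
width: 0.0007
```

View pics/top20c.png

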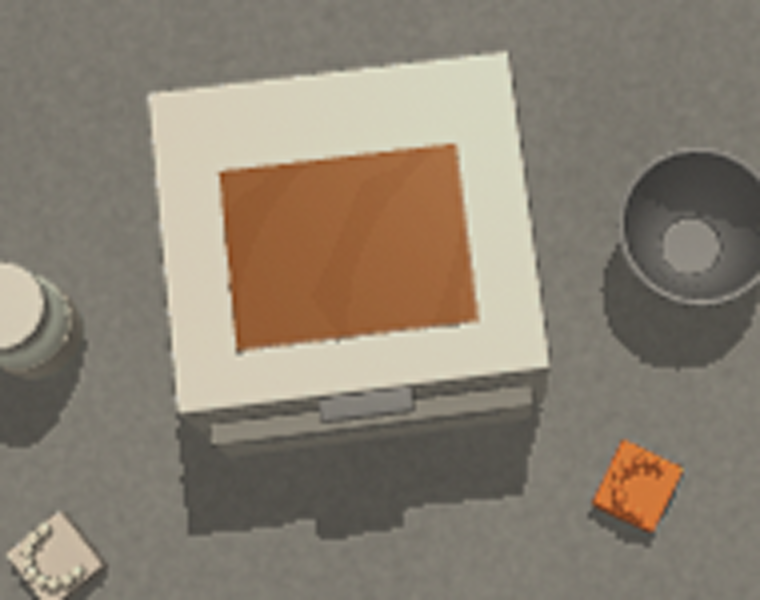

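View pics/scene20c.png

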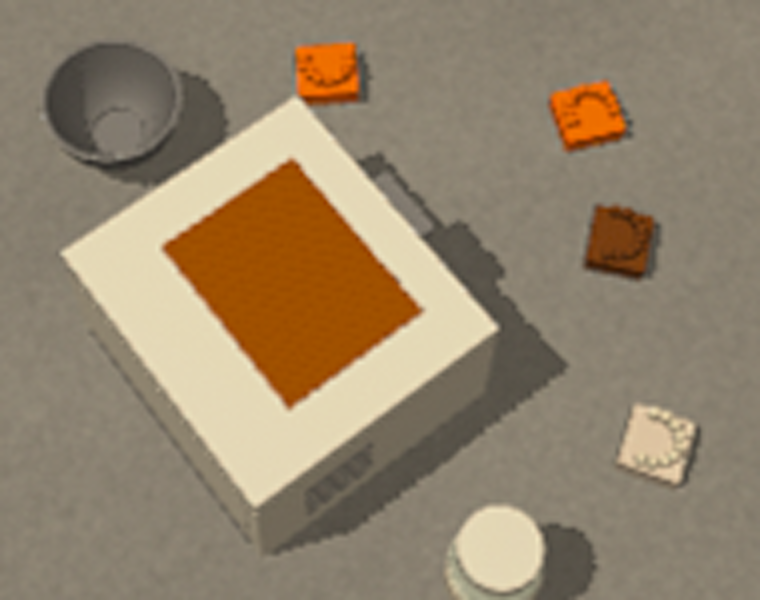

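Run:
```python
from h import *
s=pickle.load(open("pics/top20.pkl","rb"))
ux=np.array([.9897,.1435]);uy=np.array([-.1435,.9897])
T=lambda u,v:((u+.5)/4-.5+120,(v+.5)/4-.5+100)
for p in((212,443),(371,423),(531,404)):
    q=onz(s,*T(*p),.07)[:2]-[.651,.1395];print(q@ux,q@uy)
for p,z in(((180,412),.112),((548,368),.112),((150,94),.112),((507,53),.112)):
    q=onz(s,*T(*p),z)[:2]-[.651,.1395];print('lid',q@ux,q@uy)
```

```text
-0.10045786362793367 0.08950407954018033
-0.1004001455375192 0.0010629967205054013
-0.1009715090106663 -0.0885300020598198
lid -0.08815535935357874 0.09799361377525825
lid -0.0890942067478522 -0.09849321576423996
lid 0.08930688610768522 0.09811589637964747
lid 0.08891998205217029 -0.09896169967629165
```

Both joints measure shut: the tray face is at about -0.1006 m (home is -0.102 m), and the lid corners match a level lid. I'm handing the job in.

Run:
```python
from bench import robot
print(robot.close_job())
```

```text
the job is handed in; nothing more can be done
None
```

I pushed the tray home first, with the lid still up, then pressed the lid down along its arc until it shut. The arm was clear of everything when I handed in at about 27 s; no verdict was reported.

**What the last checks showed:**
- **Tray:** it met its stop at about 10 N. In the final top picture its front face lies at x ≈ -0.1006 m in the casing's frame, against -0.102 m when home, which is within about 2 mm.
- **Lid:** it met its stop at about 14 N with no further travel. Its corners in the top picture match a level, shut lid to 2 mm.
- **Things beside the box:** the spare cast, bowl, jar and the orange and brown look-alikes appear unmoved in the pictures.

**What went wrong on the way:**
- **First push missed:** the reported tool position disagreed with the cameras. The real fingertips sit about 27 mm higher than reported, and lowering to a reported z of -14 mm met no bench.
- **Close to the cast:** because of that, the first push passed over the front panel and the fingertips came close above or beside the cast. I saw no contact force on the wrist beyond noise, and the tray did not move. The part of the cast in view did not move either. I then lowered the tool to allow for the offset, and that push worked.

**Not checked:** I could not see the cast after the lid closed, so its standing inside rests on the slow push of about 40 mm/s.

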